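# Line up the sanding drums by size

## Robot

A 6-joint arm with a two-finger parallel gripper is mounted at the origin on the work surface. World frame = base frame: x ahead of the robot, y to its left, z up, the work surface at z = 0. Lengths are in mm, angles in rad, forces in N, time in s.
With the tool pointing down it reaches from about 400 to 925 mm from the base axis. Payload 12.5 kg.
Tool frame: the origin (TCP) lies on the mounting face of the last link; the fingertips stand 190 mm ahead of it and the grasp point (between the pads) lies 171 mm ahead of it; z points along the fingers, y is the line along which they close (so a half turn about z gives the same grasp; the last joint's range is limited). The gripper opens to 95 mm and grips with 3 to 60 N. Pads are 20 mm wide; open, the fingers measure 119 mm over their backs; the gripper's body (75 mm by 180 mm) begins 59 mm behind the grasp point.
Start: joints at [-1.374, 0.491, 1.559, -0, 1.092, -0.106], TCP at [186.391, -596.56, 404.761] pointing down, gripper open.
Joint ranges: [-3.1, 3.1], [-0.84, 2.19], [0.05, 2.79], [-1.13, 4.28], [0.06, 2.93], [-2.69, 2.69]. Speed limits (rad/s): [2.22, 2.22, 2.79, 3.14, 3.14, 3.14].

## Interface

Orientations are given as [roll, pitch, yaw] about the fixed x, y, z axes, in that order (R = Rz(yaw) Ry(pitch) Rx(roll)).
In Python, from cell import env gives the robot as it stands.
- The arm moves only by the tool carry_out, never from a script. Its argument "series" is a list of rows, each a list of 5 numbers: the shift along the tool's x, y, z in m, then the turn about the tool's z in degrees, then the opening, from 0 (shut) to 1 (fully open). A call has 1 to 20 rows; each row is the pose to reach, as a shift and turn from the pose commanded when the call began, along the tool's axes at that moment; what a row does not reach only later rows make up. A row lasts 1/8 s, in which the tool goes at most 62.5 mm and 10.7 degrees, less where a joint would pass 70% of its speed; a pose out of reach is approached as far as the arm can. A call with a gripper value outside its range is refused whole. The fingers move at their own pace and stop on an object; the grip force is fixed at half the most. Time passes only in rows, so rows that repeat a pose let the fingers close. It gives the time, the measured TCP pose, the force, the opening and the grip force at its end, in the units of the state.
- env.state(): the state, without advancing time (a new reading comes with each control period).
- env.read_camera(name): name is "side" or "top"; returns (picture, depth): 480x640x3 uint8, red, green, blue; 480x640 float32, mm along the optical axis (not along the pixel's ray), 0 where there is no reading.
- env.get_calibration(name): a dict with "intrinsics" (3x3 intrinsics, pixels), "cam_to_world" (4x4, takes a point from camera to world coordinates). Camera axes: x right, y up, looking along -z (the intrinsics and any distortion apply to the point x, -y, -z); pixel columns grow to the right and rows downward; lengths in mm; the calibration is good to about 2 mm. A picture is of the moment at which its call begins. get_calibration takes no time and is no camera call.
- env.job_done(): hands the job in; it is judged then, once.
The state is a dict: "t": time; "joints": joint angles; "qvel": joint speeds; "tau": joint torques, N m; "eef_pos": TCP position; "tcp_rot": TCP orientation; "ft_force": force on the tool from outside, world axes, zero at the start; "moment": the same for the moment, N m; "opening": opening from 0.0 (shut) to 1.0 (fully open); "grip_force": force on a finger pad.
Only numpy, scipy, OpenCV 4.12 (cv2) and the standard library are available. Lean on these libraries where they do the work, as an engineer would, in place of code of your own. Each camera call takes 0.05 s, during which the arm holds its last target. There are 200 camera calls.

## Task

Put the four sanding drums away on the storage board in order of width: the thinnest on the ring next to the steel arbor, then each wider one on the next ring, the widest farthest away. Stand every drum upright and centred on its own ring. Leave the glue bottle where it stands.

Things in the scene. Friction and masses are not known exactly. Their poses are not given: they have to be found in the camera images.
- drum_24: the thinnest sanding drum: a loose upright solid cylinder, 24 mm in diameter, 55 mm tall, about 35 g, brown abrasive side, black rubber top with a small steel washer and dark bore in its middle. Starts standing on the bench. Origin: centre of its underside; z up along its axis
- drum_36: the second thinnest sanding drum: a loose upright solid cylinder, 36 mm in diameter, 55 mm tall, about 70 g, brown abrasive side, black rubber top with a small steel washer and dark bore in its middle. Starts standing on the bench. Origin: centre of its underside; z up along its axis
- drum_48: the second widest sanding drum: a loose upright solid cylinder, 48 mm in diameter, 55 mm tall, about 120 g, brown abrasive side, black rubber top with a small steel washer and dark bore in its middle. Starts standing on the bench. Origin: centre of its underside; z up along its axis
- drum_60: the widest sanding drum: a loose upright solid cylinder, 60 mm in diameter, 55 mm tall, about 180 g, brown abrasive side, black rubber top with a small steel washer and dark bore in its middle. Starts standing on the bench. Origin: centre of its underside; z up along its axis
- mark_a: one of four identical flat marks on the storage board: a thin dark ring of 72 mm outer and 64 mm inner diameter around a pale disc. Origin: its centre, on the board's top face, which is 15 mm above the bench; nothing stands proud. The four marks lie in a straight row 80 mm apart along the middle of the fixed brown wooden board (470 x 80 x 15 mm); which letter lies where in the row changes from start to start, as do the board's position and direction
- mark_b: one of four identical flat marks on the storage board: a thin dark ring of 72 mm outer and 64 mm inner diameter around a pale disc. Origin: its centre, on the board's top face, which is 15 mm above the bench; nothing stands proud. The four marks lie in a straight row 80 mm apart along the middle of the fixed brown wooden board (470 x 80 x 15 mm); which letter lies where in the row changes from start to start, as do the board's position and direction
- mark_c: one of four identical flat marks on the storage board: a thin dark ring of 72 mm outer and 64 mm inner diameter around a pale disc. Origin: its centre, on the board's top face, which is 15 mm above the bench; nothing stands proud. The four marks lie in a straight row 80 mm apart along the middle of the fixed brown wooden board (470 x 80 x 15 mm); which letter lies where in the row changes from start to start, as do the board's position and direction
- mark_d: one of four identical flat marks on the storage board: a thin dark ring of 72 mm outer and 64 mm inner diameter around a pale disc. Origin: its centre, on the board's top face, which is 15 mm above the bench; nothing stands proud. The four marks lie in a straight row 80 mm apart along the middle of the fixed brown wooden board (470 x 80 x 15 mm); which letter lies where in the row changes from start to start, as do the board's position and direction
- arbor: the drums' steel arbor, an upright spindle 12 mm thick (with an 18 mm collar near its top) on a dark wooden block 60 x 60 x 20 mm fixed on one end of the storage board, in line with the marks, 80 mm from the centre of the nearest mark; its top is 62 mm above the board. It stands at either end of the row; the other end has the same block (20 mm tall) without a spindle. Origin: centre of the block's underside, on the board's top face
- glue: a white glue bottle with orange cap, 56 mm in diameter, 150 mm tall, standing loose on the bench to one side of the work; not to be disturbed. Origin: centre of its underside
Not all that is in view belongs to the job. Leave any red look-alike of the drum_60 alone.

How it is judged:
By the outcome, as a careful person would: the job done as asked, in the order asked, and still so for the second after the job is handed in, with the robot touching nothing.
It also fails if it takes over 96 s, if anything falls off the work surface, if the arm or the gripper's body presses on something with over 40 N, if the wrist force passes 120 N, or if a joint passes its speed limit or range.

## Working session

There is one attempt and no reset: what is moved stays moved. The work goes in short steps, Python scripts to look and compute and a tool call to move; the robot and the scene stay as the last step left them, time stands still between calls to the robot, and variables do not carry over. Pictures are saved under pics/ and viewed, at most 14 in all, crops included, and the job is handed in when it is done.

Besides the shell and the picture viewer there is one more tool, called after "Request:" as name(argument=value, ...) on one line, values as JSON. carry_out: Moves the arm, as the interface text tells. Its arguments: {"type":"object","properties":{"series":{"type":"array","items":{"type":"array","items":{"type":"number"}}}},"required":["series"]}

```bash
mkdir -p pics; ls
cat > h.py <<'E'
import numpy as np, cv2
from cell import env
def cloud(name):
    im,d=env.read_camera(name); c=env.get_calibration(name)
    K=np.array(c["intrinsics"]); T=np.array(c["cam_to_world"])
    v,u=np.mgrid[:480,:640]
    x=(u-K[0,2])/K[0,0]*d; y=(v-K[1,2])/K[1,1]*d
    P=np.stack([x,-y,-d,np.ones_like(d)],-1)@T.T
    P=P[...,:3]; P[d==0]=np.nan
    return im,d,P
E
python3 - <<'E'
from h import *
for n in("top","side"):
    im,d,P=cloud(n); cv2.imwrite(f"pics/{n}0.png",im[...,::-1]); np.savez(f"{n}0.npz",im=im,P=P)
    c=env.get_calibration(n); print(c)
print(env.state())
E
```

```text
pics
{'intrinsics': array([[527.18970589,   0.        , 309.69619311],
       [  0.        , 527.18970589, 247.37724757],
       [  0.        ,   0.        ,   1.        ]]), 'cam_to_world': array([[-2.08467326e-02,  9.98734410e-01, -4.57710896e-02,
         4.88481748e+02],
       [-9.99782676e-01, -2.08303577e-02,  8.34741838e-04,
        -1.54175826e+01],
       [-1.19742773e-04,  4.57785440e-02,  9.98951606e-01,
         1.29714786e+03],
       [ 0.00000000e+00,  0.00000000e+00,  0.00000000e+00,
         1.00000000e+00]])}
{'intrinsics': array([[590.47949512,   0.        , 314.68937106],
       [  0.        , 590.47949512, 236.3094323 ],
       [  0.        ,   0.        ,   1.        ]]), 'cam_to_world': array([[-9.93465376e-01,  8.36488883e-02, -7.76492713e-02,
         4.70574279e+02],
       [-1.12530556e-01, -6.04248620e-01,  7.88809533e-01,
         1.00242564e+03],
       [ 1.90635755e-02,  7.92392875e-01,  6.09713139e-01,
         8.50078270e+02],
       [ 0.00000000e+00,  0.00000000e+00,  0.00000000e+00,
         1.00000000e+00]])}
{'t': 0.1, 'joints': array([-1.37364340e+00,  4.91476494e-01,  1.55935781e+00, -1.67498069e-05,
        1.09168226e+00, -1.05593304e-01]), 'qvel': array([ 9.63477314e-04, -2.11862299e-03,  6.51038956e-05,  4.92413914e-04,
        6.15949474e-05,  1.57600177e-04]), 'tau': array([ 2.32352380e-03, -6.13622046e+01, -2.58606702e+01,  6.93324837e-02,
        4.70039563e-02, -4.96887856e-05]), 'eef_pos': array([ 186.35962296, -596.54785323,  404.24482651]), 'tcp_rot': array([-3.14067232e+00, -8.26037020e-05,  3.02753919e-01]), 'ft_force': array([ 0.37650627, -1.42456042, -0.20631752]), 'moment': array([0.0673821 , 0.04185122, 0.04605471]), 'grip_force': 0.0, 'opening': 0.9994850191364705}
```

View pics/top0.png

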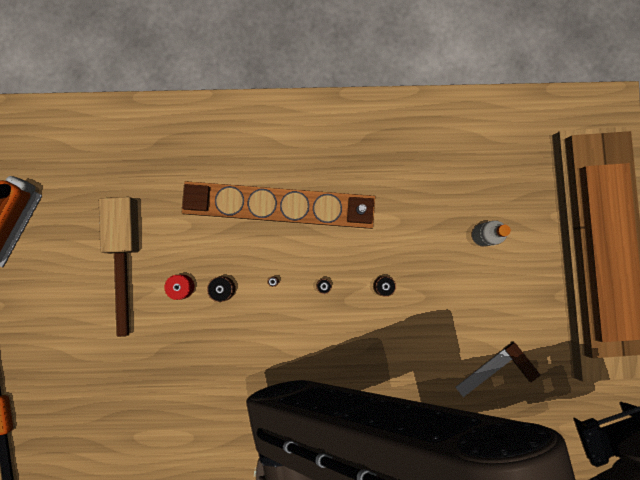

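View pics/side0.png

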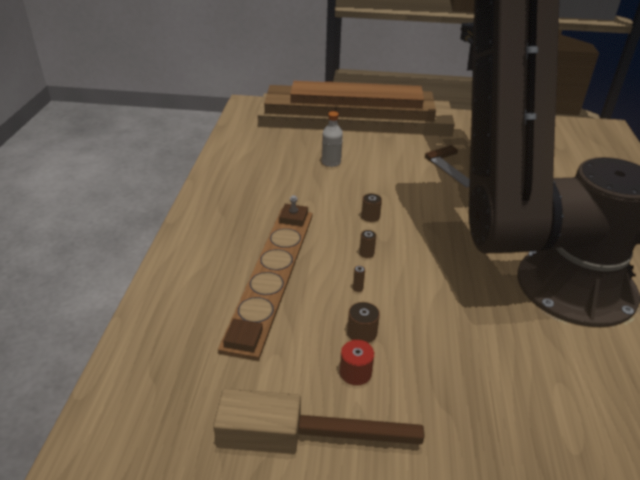

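The top view shows the board with the arbor on its right end (362,209), a plain block at (196,197) and rings at (229,200), (262,203), (294,206) and (327,208). The drums are at (221,289), (273,281), (324,286) and (385,286). The glue bottle is at (490,233).
There are two candidates for drum_60: the black-topped one at (221,289) and the red one at (178,287). The brown/black one fits the description and the red one is the look-alike. I'll measure it and confirm with a crop.

Run:
```python
from h import *
f=np.load("top0.npz"); im,P=f["im"],f["P"]
c=env.get_calibration("top");K=c["intrinsics"];T=c["cam_to_world"]
def proj(u,v,z):
    r=T[:3,:3]@np.array([(u-K[0,2])/K[0,0],-(v-K[1,2])/K[1,1],-1]); o=T[:3,3]
    return o+r*(z-o[2])/r[2]
Z=P[...,2]
print("bench z",np.nanmedian(Z[300:330,200:240]))
def comp(m,z,name):
    n,l,s,ce=cv2.connectedComponentsWithStats(m.astype(np.uint8))
    for i in range(1,n):
        if s[i,4]<25: continue
        pts=np.argwhere(l==i)[:,::-1].astype(np.float32)
        (u,v),r=cv2.minEnclosingCircle(pts)
        sc=(proj(u+1,v,z)-proj(u,v,z)); 
        print(name,ce[i].round(1),"cen",proj(*ce[i],z).round(1),"area-diam",(2*np.sqrt(s[i,4]/np.pi)*np.hypot(*sc[:2])).round(1),"zmed",np.nanmedian(Z[l==i]).round(1))
roi=np.zeros(Z.shape,bool); roi[260:310,150:420]=1
comp(roi&(Z>47)&(Z<65),55,"drum")
# washers
g=im.min(-1)
# marks: pale discs
hsv=cv2.cvtColor(im,cv2.COLOR_RGB2HSV)
for (u,v) in [(229,200),(262,203),(294,206),(327,208)]: print(hsv[v,u],im[v,u],Z[v,u].round(1))
print(hsv[186,245],hsv[200,245],hsv[200,246])
roi2=np.zeros(Z.shape,bool); roi2[182:230,211:346]=1
comp(roi2&(im[...,2]>80)&(Z>8),15,"mark")
roi3=np.zeros(Z.shape,bool); roi3[170:240,170:400]=1
comp(roi3&(Z>28)&(Z<42),35,"block"); comp(roi3&(Z>62),77,"arbor")
roi4=np.zeros(Z.shape,bool); roi4[200:260,440:530]=1
comp(roi4&(Z>30),100,"glue")
crop=np.vstack([cv2.resize(im[262:312,150:300],None,fx=5,fy=5),cv2.resize(im[175:235,180:380],(750,225))])
cv2.imwrite("pics/crop1.png",crop[...,::-1])
```

```text
bench z -0.11626403709738042
drum [176.6 287. ] cen [458.8 298.2  55. ] area-diam 60.4 zmed 55.1
drum [219.4 288.9] cen [452.1 197.9  55. ] area-diam 60.1 zmed 55.3
drum [272.  281.4] cen [467.1  73.8  55. ] area-diam 23.6 zmed 55.8
drum [385.1 286.3] cen [ 450.2 -191.7   55. ] area-diam 47.9 zmed 55.0
drum [323.3 286.1] cen [453.6 -46.5  55. ] area-diam 35.3 zmed 55.5
[ 19 122 177] [177 146  92] 15.2
[ 19 118 183] [183 152  98] 11.3
[ 19 121 181] [181 150  95] 17.1
[ 18 119 180] [180 147  96] 17.3
[ 15 168 153] [ 12 185 157] [ 13 184 155]
mark [228.8 200.4] cen [666.3 178.8  15. ] area-diam 62.0 zmed 15.7
mark [261.4 202.9] cen [658.5  99.2  15. ] area-diam 62.1 zmed 15.6
mark [294.2 205.4] cen [650.7  19.3  15. ] area-diam 62.8 zmed 15.7
mark [326.8 208. ] cen [642.7 -60.2  15. ] area-diam 62.3 zmed 15.9
block [194.9 197. ] cen [673.6 257.2  35. ] area-diam 67.6 zmed 34.8
block [360.  209.8] cen [ 634.1 -139.3   35. ] area-diam 64.4 zmed 34.7
arbor [361.6 207.8] cen [ 633.9 -139.1   77. ] area-diam 18.0 zmed 73.7
glue [491.2 232.9] cen [ 567.8 -430.1  100. ] area-diam 67.1 zmed 100.3
```

View pics/crop1.png

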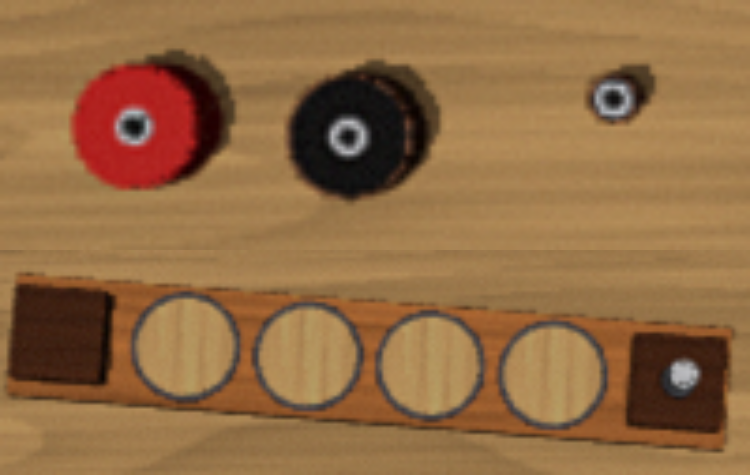

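The crop confirms it: the red look-alike is at crop (134,127) and the black-topped drum_60 at crop (348,135). The arbor is on the right end. Diameters, heights and the 80 mm ring spacing all match the task.
Targets, nearest to the arbor first: (643,-60), (651,19), (658,99) and (666,179). I'll start with drum_48, closing across the row.

Request:
carry_out(series=[[0.3725, -0.308, 0.105, -67, 1], [0.3725, -0.308, 0.105, -67, 1], [0.3725, -0.308, 0.105, -67, 1], [0.3725, -0.308, 0.105, -67, 1], [0.3725, -0.308, 0.105, -67, 1], [0.3725, -0.308, 0.105, -67, 1], [0.3725, -0.308, 0.105, -67, 1], [0.3725, -0.308, 0.105, -67, 1], [0.3725, -0.308, 0.105, -67, 1], [0.3725, -0.308, 0.105, -67, 1], [0.3725, -0.308, 0.105, -67, 1], [0.3725, -0.308, 0.105, -67, 1], [0.3725, -0.308, 0.105, -67, 1]])

```text
t: 1.72
eef_pos: [449.8, -192.1, 299.9]
tcp_rot: [3.141, 0.0, 1.471]
ft_force: [0.1, -0.5, -0.1]
opening: 0.999
grip_force: 0.0
```

Request:
carry_out(series=[[0, 0, 0.05, 0, 1], [0, 0, 0.094, 0, 1], [0, 0, 0.094, 0, 1], [0, 0, 0.094, 0, 0], [0, 0, 0.094, 0, 0], [0, 0, 0.094, 0, 0], [0, 0, 0.094, 0, 0], [0, 0, 0.094, 0, 0], [0, 0, 0.094, 0, 0], [0, 0, 0.094, 0, 0]])

```text
t: 2.98
eef_pos: [450.2, -191.5, 205.9]
tcp_rot: [3.141, 0.0, 1.472]
ft_force: [-0.2, 1.3, 5.4]
opening: 0.505
grip_force: 30.0
```

```bash
cat >> h.py <<'E'
def shift(x,y,z,cmd):  # world target -> tool shifts in m from commanded TCP
    w=env.state()["tcp_rot"][2]; d=np.array([x,y,z])-cmd
    X=np.array([np.cos(w),np.sin(w)]); Y=np.array([np.sin(w),-np.cos(w)])
    return (np.array([X@d[:2],Y@d[:2],-d[2]])/1000).round(4)
E
python3 -c "
from h import *
print(env.state()['eef_pos'],env.state()['tcp_rot'],env.state()['opening'],env.state()['grip_force'])
c=np.array([450.1,-191.5,205.8]); D48=np.array([450.2,-191.7])
M1,M2,M3,M4=(642.7,-60.2),(650.7,19.3),(658.5,99.2),(666.3,178.8)
print(shift(*M3,222,c)); m=np.array([*M3,222])
print('to 36',shift(453.6,-46.5,206,m)); a=np.array([453.6,-46.5,206]); print(shift(*M2,222,a))
b=np.array([*M2,222]); print('to 24',shift(467.1,73.8,206,b)); a=np.array([467.1,73.8,206]); print(shift(*M1,222,a))
b=np.array([*M1,222]); print('to 60',shift(452.1,197.9,206,b)); a=np.array([452.1,197.9,206]); print(shift(*M4,222,a))
"
```

```text
[ 450.16971189 -191.52671618  205.92046807] [3.14119516e+00 2.41075330e-04 1.47217715e+00] 0.5048043106616692 30.000722408294678
[ 0.3098  0.1788 -0.0162]
to 36 [-0.1652 -0.1896  0.016 ]
[ 0.0849  0.1897 -0.016 ]
to 24 [ 0.0362 -0.1881  0.016 ]
[-0.1161  0.1879 -0.016 ]
to 60 [ 0.2381 -0.2151  0.016 ]
[ 0.0021  0.215  -0.016 ]
```

Request:
carry_out(series=[[0, 0, -0.05, 0, 0], [0, 0, -0.1, 0, 0], [0.06, 0.035, -0.1, 0, 0], [0.11, 0.064, -0.1, 0, 0], [0.16, 0.093, -0.1, 0, 0], [0.21, 0.122, -0.1, 0, 0], [0.26, 0.151, -0.1, 0, 0], [0.31, 0.179, -0.1, 0, 0], [0.31, 0.179, -0.1, 0, 0], [0.31, 0.179, -0.1, 0, 0], [0.31, 0.179, -0.1, 0, 0], [0.31, 0.179, -0.1, 0, 0], [0.31, 0.179, -0.06, 0, 0], [0.31, 0.179, -0.025, 0, 0], [0.31, 0.179, -0.018, 0, 0], [0.31, 0.179, -0.018, 0, 0], [0.31, 0.179, -0.018, 0, 0]])

```text
t: 5.1
eef_pos: [659.1, 99.2, 225.3]
tcp_rot: [3.139, -0.0, 1.472]
ft_force: [-0.3, -0.0, -0.5]
opening: 0.498
grip_force: 30.0
```

Request:
carry_out(series=[[0, 0, 0.0015, 0, 0], [0, 0, 0.0025, 0, 0], [0, 0, 0.0025, 0, 0]])

```text
t: 5.48
eef_pos: [658.7, 99.4, 221.3]
tcp_rot: [3.141, 0.0, 1.472]
ft_force: [-0.6, -0.2, -1.3]
opening: 0.5
grip_force: 30.0
```

Request:
carry_out(series=[[0, 0, 0, 0, 1], [0, 0, 0, 0, 1], [0, 0, 0, 0, 1], [0, 0, 0, 0, 1], [0, 0, -0.03, 0, 1], [0, 0, -0.08, 0, 1], [-0.04, -0.046, -0.08, 0, 1], [-0.08, -0.092, -0.08, 0, 1], [-0.12, -0.138, -0.08, 0, 1], [-0.165, -0.19, -0.08, 0, 1], [-0.165, -0.19, -0.08, 0, 1], [-0.165, -0.19, -0.08, 0, 1], [-0.165, -0.19, -0.03, 0, 1], [-0.165, -0.19, 0.015, 0, 1], [-0.165, -0.19, 0.015, 0, 1], [-0.165, -0.19, 0.015, 0, 1]])

```text
t: 7.48
eef_pos: [454.3, -45.8, 207.1]
tcp_rot: [3.141, 0.0, 1.473]
ft_force: [0.5, -0.2, 0.2]
opening: 0.999
grip_force: 0.0
```

Request:
carry_out(series=[[0, 0, 0, 0, 0], [0, 0, 0, 0, 0], [0, 0, 0, 0, 0], [0, 0, 0, 0, 0], [0, 0, 0, 0, 0], [0, 0, 0, 0, 0], [0, 0, 0, 0, 0], [0, 0, 0, 0, 0]])

```text
t: 8.48
eef_pos: [453.5, -46.2, 206.2]
tcp_rot: [3.142, 0.0, 1.472]
ft_force: [-0.2, -0.8, -0.6]
opening: 0.377
grip_force: 30.0
```

Run:
```python
from h import *
im,d,P=cloud("top"); cv2.imwrite("pics/t1.png",cv2.resize(im[170:320,150:420],None,fx=2.9,fy=2.9)[...,::-1])
```

```text
(no output)
```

View pics/t1.png

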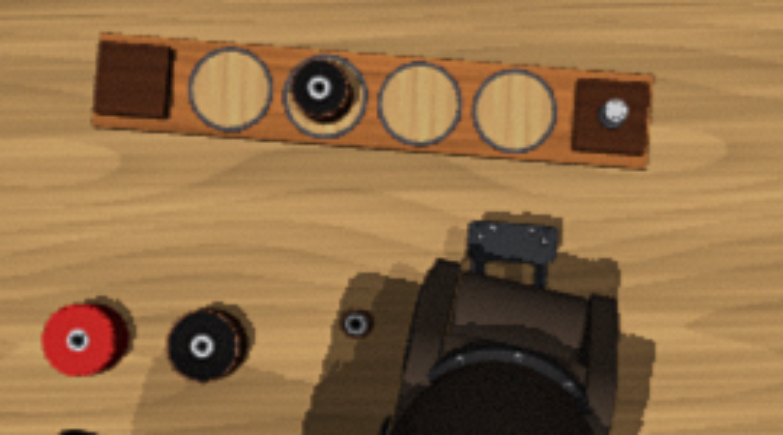

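drum_48 stands upright on the third ring from the arbor, at crop (320,88). drum_36 is gripped at the right width, 36 mm.

Request:
carry_out(series=[[0, 0, -0.05, 0, 0], [0, 0, -0.1, 0, 0], [0.02, 0.045, -0.1, 0, 0], [0.042, 0.095, -0.1, 0, 0], [0.063, 0.143, -0.1, 0, 0], [0.0845, 0.19, -0.1, 0, 0], [0.0845, 0.19, -0.1, 0, 0], [0.0845, 0.19, -0.1, 0, 0], [0.0845, 0.19, -0.06, 0, 0], [0.0845, 0.19, -0.025, 0, 0], [0.0845, 0.19, -0.018, 0, 0], [0.0845, 0.19, -0.0155, 0, 0], [0.0845, 0.19, -0.0155, 0, 0], [0.0845, 0.19, -0.0155, 0, 0], [0.0845, 0.19, -0.0155, 0, 0]])

```text
t: 10.4
eef_pos: [650.9, 19.3, 222.4]
tcp_rot: [3.141, 0.0, 1.472]
ft_force: [0.1, 0.4, -0.6]
opening: 0.375
grip_force: 30.0
```

Request:
carry_out(series=[[0, 0, 0, 0, 1], [0, 0, 0, 0, 1], [0, 0, 0, 0, 1], [0, 0, 0, 0, 1], [0, 0, -0.03, 0, 1], [0, 0, -0.08, 0, 1], [0.009, -0.047, -0.08, 0, 1], [0.018, -0.094, -0.08, 0, 1], [0.027, -0.141, -0.08, 0, 1], [0.036, -0.188, -0.08, 0, 1], [0.036, -0.188, -0.08, 0, 1], [0.036, -0.188, -0.08, 0, 1], [0.036, -0.188, -0.03, 0, 1], [0.036, -0.188, 0.015, 0, 1], [0.036, -0.188, 0.016, 0, 1], [0.036, -0.188, 0.016, 0, 1], [0.036, -0.188, 0.016, 0, 1]])

```text
t: 12.52
eef_pos: [467.8, 73.5, 207.2]
tcp_rot: [3.139, -0.0, 1.472]
ft_force: [-1.0, 0.1, -0.2]
opening: 1.0
grip_force: 0.0
```

Request:
carry_out(series=[[0, 0, 0, 0, 0], [0, 0, 0, 0, 0], [0, 0, 0, 0, 0], [0, 0, 0, 0, 0], [0, 0, 0, 0, 0], [0, 0, 0, 0, 0], [0, 0, 0, 0, 0], [0, 0, 0, 0, 0], [0, 0, 0, 0, 0], [0, 0, 0, 0, 0]])

```text
t: 13.78
eef_pos: [467.3, 73.6, 205.7]
tcp_rot: [-3.142, 0.0, 1.472]
ft_force: [1.0, -0.2, -0.0]
opening: 0.249
grip_force: 30.0
```

Request:
carry_out(series=[[0, 0, -0.05, 0, 0], [0, 0, -0.1, 0, 0], [-0.026, 0.042, -0.1, 0, 0], [-0.053, 0.086, -0.1, 0, 0], [-0.08, 0.13, -0.1, 0, 0], [-0.106, 0.172, -0.1, 0, 0], [-0.116, 0.188, -0.1, 0, 0], [-0.116, 0.188, -0.1, 0, 0], [-0.116, 0.188, -0.1, 0, 0], [-0.116, 0.188, -0.06, 0, 0], [-0.116, 0.188, -0.025, 0, 0], [-0.116, 0.188, -0.018, 0, 0], [-0.116, 0.188, -0.0155, 0, 0], [-0.116, 0.188, -0.0155, 0, 0], [-0.116, 0.188, -0.0155, 0, 0], [-0.116, 0.188, -0.0155, 0, 0]])

```text
t: 15.78
eef_pos: [643.0, -60.4, 221.9]
tcp_rot: [3.141, 0.0, 1.472]
ft_force: [-0.2, -0.3, -0.6]
opening: 0.243
grip_force: 30.0
```

Request:
carry_out(series=[[0, 0, 0.0005, 0, 0], [0, 0, 0.0005, 0, 1], [0, 0, 0.0005, 0, 1], [0, 0, 0.0005, 0, 1], [0, 0, 0.0005, 0, 1], [0, 0, 0.0005, 0, 1], [0, 0, -0.03, 0, 1], [0, 0, -0.08, 0, 1], [0.04, -0.036, -0.08, 0, 1], [0.08, -0.072, -0.08, 0, 1], [0.12, -0.108, -0.08, 0, 1], [0.16, -0.144, -0.08, 0, 1], [0.2, -0.18, -0.08, 0, 1], [0.238, -0.2155, -0.08, 0, 1], [0.238, -0.2155, -0.08, 0, 1], [0.238, -0.2155, -0.08, 0, 1], [0.238, -0.2155, -0.08, 0, 1]])

```text
t: 17.9
eef_pos: [452.7, 196.9, 301.1]
tcp_rot: [3.141, 0.0, 1.471]
ft_force: [-1.0, -0.1, -0.8]
opening: 0.999
grip_force: 0.0
```

Request:
carry_out(series=[[0, 0, 0.05, 0, 1], [0, 0, 0.095, 0, 1], [0, 0, 0.0955, 0, 1], [0, 0, 0.0955, 0, 1], [0, 0, 0.0955, 0, 0], [0, 0, 0.0955, 0, 0], [0, 0, 0.0955, 0, 0], [0, 0, 0.0955, 0, 0], [0, 0, 0.0955, 0, 0], [0, 0, 0.0955, 0, 0]])

```text
t: 19.15
eef_pos: [452.0, 197.7, 205.9]
tcp_rot: [3.141, -0.0, 1.472]
ft_force: [-1.4, -0.2, 5.7]
opening: 0.624
grip_force: 30.0
```

Request:
carry_out(series=[[0, 0, -0.05, 0, 0], [0, 0, -0.1, 0, 0], [0, 0.05, -0.1, 0, 0], [0.001, 0.1, -0.1, 0, 0], [0.001, 0.15, -0.1, 0, 0], [0.002, 0.2, -0.1, 0, 0], [0.002, 0.215, -0.1, 0, 0], [0.002, 0.215, -0.1, 0, 0], [0.002, 0.215, -0.1, 0, 0], [0.002, 0.215, -0.06, 0, 0], [0.002, 0.215, -0.025, 0, 0], [0.002, 0.215, -0.018, 0, 0], [0.002, 0.215, -0.0155, 0, 0], [0.002, 0.215, -0.0155, 0, 0], [0.002, 0.215, -0.0155, 0, 0], [0.002, 0.215, -0.0155, 0, 0]])

```text
t: 21.15
eef_pos: [666.1, 178.5, 221.9]
tcp_rot: [3.141, -0.0, 1.472]
ft_force: [0.3, 0.3, -2.2]
opening: 0.63
grip_force: 30.0
```

Request:
carry_out(series=[[0, 0, 0, 0, 0], [0, 0, 0, 0, 1], [0, 0, 0, 0, 1], [0, 0, 0, 0, 1], [0, 0, 0, 0, 1], [0, 0, -0.03, 0, 1], [0, 0, -0.08, 0, 1], [0, 0, -0.12, 0, 1], [0, -0.06, -0.12, 0, 1], [0, -0.12, -0.12, 0, 1], [0, -0.18, -0.12, 0, 1], [0, -0.215, -0.12, 0, 1], [0, -0.215, -0.12, 0, 1], [0, -0.215, -0.12, 0, 1]])

```text
t: 22.9
eef_pos: [452.9, 199.8, 341.5]
tcp_rot: [3.14, -0.0, 1.472]
ft_force: [0.9, -0.8, -0.0]
opening: 1.0
grip_force: 0.0
```

Run:
```python
from h import *
im,d,P=cloud("top"); cv2.imwrite("pics/t2.png",cv2.resize(im[170:320,150:420],None,fx=2.9,fy=2.9)[...,::-1])
c=env.get_calibration("top");K=c["intrinsics"];T=c["cam_to_world"]
Z=P[...,2]
def proj(u,v,z):
    r=T[:3,:3]@np.array([(u-K[0,2])/K[0,0],-(v-K[1,2])/K[1,1],-1]); o=T[:3,3]
    return o+r*(z-o[2])/r[2]
m=np.zeros(Z.shape,bool); m[175:225,208:346]=1; m&=(Z>60)&(Z<80)
n,l,s,ce=cv2.connectedComponentsWithStats(m.astype(np.uint8))
for i in range(1,n):
    if s[i,4]>25: print(ce[i].round(1),proj(*ce[i],70).round(1),s[i,4],np.nanmedian(Z[l==i]).round(1))
im,d,P=cloud("side"); cv2.imwrite("pics/s2.png",cv2.resize(im[180:400,200:420],None,fx=2.6,fy=2.6)[...,::-1])
```

```text
[225.3 197.6] [665.4 178.5  70. ] 520 70.4
[259.6 200.1] [657.8  98.4  70. ] 330 70.5
[293.9 202.9] [649.7  18.4  70. ] 182 70.4
[327.5 205.4] [642. -60.  70.] 85 70.5
```

View pics/t2.png

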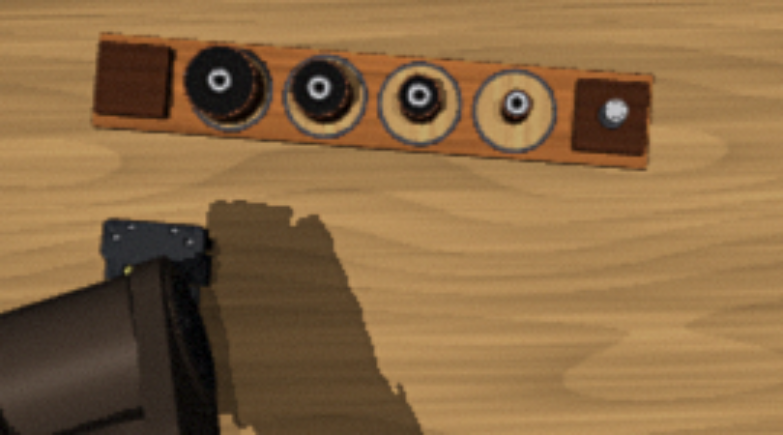

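View pics/s2.png

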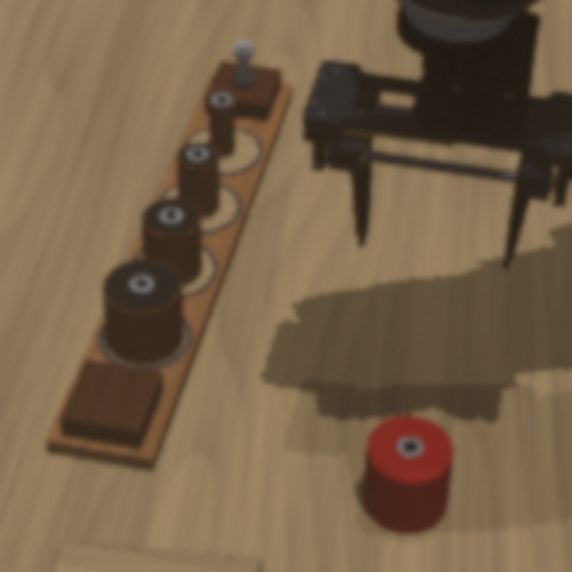

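All four drums stand upright with their tops at 70 mm, within about 1.3 mm of their ring centres and in the right order from the arbor. In the top crop they are at (517,103), (419,95), (319,88) and (219,80). The red one is untouched.

```bash
python3 -c "
from cell import env; print(env.job_done())"
```

```text
the job is handed in; nothing more can be done
None
```

The job is handed in: all four drums stand upright on their rings in order of width from the arbor (24, 36, 48, 60 mm), each within about 1.3 mm of centre, with the glue bottle and the red look-alike left alone; about 23 s used.

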